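Book in the batch of bowls: scan its ticket, then drive its tally punch

ROBOT

A 6-joint arm with a two-finger parallel gripper is mounted at the origin on the work surface. World frame = base frame: x ahead of the robot, y to its left, z up, the work surface at z = 0. Lengths are in mm, angles in rad, forces in N, time in s.
With the tool pointing down it reaches from about 300 to 750 mm from the base axis. Payload 8.5 kg.
Tool frame: the origin (TCP) lies on the mounting face of the last link; the fingertips stand 173 mm ahead of it and the grasp point (between the pads) lies 155 mm ahead of it; z points along the fingers, y is the direction in which the jaws open and shut (so a half turn about z gives the same grasp; the last joint's range is limited). The gripper opens to 85 mm and grips with 20 to 120 N. Pads are 22 mm wide; open, the fingers measure 114 mm over their backs; the gripper's body (76 mm by 85 mm) begins 54 mm behind the grasp point. The pads swing forward as they close: fully open they stand 13 mm farther back than shut.
Start: joints at [-1.341, 0.381, 1.297, -0, 1.464, -0.215], TCP at [236.645, -496.469, 404.722] pointing down, gripper open.
Joint ranges: [-3.11, 3.11], [-0.89, 2.33], [0.22, 2.48], [-1.42, 4.56], [0.17, 2.85], [-2.88, 2.88]. Speed limits (rad/s): [2.39, 2.39, 3.14, 3.14, 3.14, 3.14].

INTERFACE

Orientations are given as a 3x3 rotation matrix whose columns are the frame's x, y, z axes.
In Python, from workcell import bot, camera, get_calibration gives the robot as it stands. The module is installed in compiled form; this text tells all that it offers.
- The arm moves only by the tool send_rows, never from a script. Its argument "series" is a list of rows, each an object of numbers: "tx", "ty", "tz": the shift along the tool's x, y, z in units of 250 mm (1.0 is 250 mm); "wx", "wy", "wz": the turn, a rotation vector about the tool's x, y, z in units of pi rad (1.0 is pi rad). In form: [{"tx": .., "ty": .., "tz": .., "wx": .., "wy": .., "wz": ..}, ...]. A call has 1 to 20 rows; each row is the pose to reach, as a shift and turn from the pose commanded when the call began, along the tool's axes at that moment, turning the shorter way round; what a row does not reach only later rows make up. A row lasts 1/10 s, in which the tool goes at most 50 mm and 8.59 degrees, less where a joint would pass 70% of its speed; a pose out of reach is approached as far as the arm can. A call with a number of a shift or a turn outside -1 to 1 is refused whole. A call with a gripper value outside its range is refused whole. "jaw" is the closure, from 0 (fully open) to 1 (shut), set as the call begins (left out, the last holds). The fingers move at their own pace and stop on an object; "force" is the grip in N (left out, the last holds). Time passes only in rows, so rows that repeat a pose let the fingers close. It gives the time, the measured TCP pose, the force and the opening at its end, in the units of the state.
- bot.get_state(): the state, without advancing time (a new reading comes with each control period).
- camera(name): name is "scene" or "top"; returns (picture, depth): 384x512x3 uint8, red, green, blue; 384x512 float32, mm along the optical axis (not along the pixel's ray), 0 where there is no reading.
- get_calibration(name): a dict with "camera_matrix" (3x3 intrinsics, pixels), "R" (3x3) and "t" (3): a world point X has camera coordinates R X + t. Camera axes: x right, y down, z forward; pixel columns grow to the right and rows downward; lengths in mm; the calibration is good to about 2 mm. A picture is of the moment at which its call begins. get_calibration takes no time and is no camera call.
- bot.hand_in(): hands the job in, once; it reports no verdict.
The state is a dict: "time_s": time; "qpos": joint angles; "dq": joint speeds; "joint_efforts": joint torques, N m; "tool_pos": TCP position; "eef_rot": TCP orientation; "force": force on the tool from outside, world axes, zero at the start; "wrist_torque": the same for the moment, N m; "gripper_width": finger opening in mm.
Only numpy, scipy, OpenCV 4.12 (cv2) and the standard library are available. Lean on these libraries where they do the work, as an engineer would, in place of code of your own. Each camera call takes 0.05 s, during which the arm holds its last target. There are 200 camera calls.

TASK

Book in the batch of bowls: take the hand scanner, point it squarely at the middle of the ticket on the board that carries the bowls, its window about 10 cm from the label, hold it still there for at least a full second, and lay it back on its block the way it lay. Then take the mallet, drive the sprung punch on that same board fully down with the mallet's head (not with the gripper), let it spring back, and stand the mallet on its head in the middle of its cork pad again. Do not scan or punch the batch of plates, and leave the other things on the bench where they are.

Things in the scene. Friction and masses are not known exactly. Their poses are not given: they have to be found in the camera images.
- scanner: Grey plastic hand scanner, 240 g: level handle 130 x 34 x 36 mm (long, wide, high), and at its front end a 62 mm wide head bent 60 deg downwards (x 47 to 117 mm, z -32 to +48 mm). Origin: centre of the handle's underside; x along the handle to the head, z up. Balance point at x = 20 mm. Starts with the handle level on its block, head hanging over the block's end.
- scanner_window (a point): Centre of the glass window at the tip of the scanner's head, at (99.5, 0, -22) mm in the scanner's frame. Its z axis is the direction in which the scanner looks: forwards and 60 deg downwards while the handle is level (0.5, 0, -0.866 in the scanner's frame).
- scanner_block: The scanner's resting place: fixed dark wood block with cork top, 100 x 74 x 50 mm high. Origin: centre of its underside; x is its long way. At the start the scanner's origin is exactly above it, 50 mm up, with the same axes (head beyond the +x end).
- mallet: Small wooden mallet, 320 g, standing on a face of its head: head 56 (x) x 46 (y) x 80 mm high, flat faces at bottom and top; level handle, 24 mm wide (y), 22 mm high, reaching from x = -28 to x = -157 mm, centre line 50 mm above the lower face. Origin: centre of the head's lower face; z up along the head.
- mallet_pad: The mallet's resting place: fixed flat cork pad, 110 x 100 x 8 mm. Origin: centre of its underside; the mallet starts standing on its middle.
- bowl_board: Fixed plywood board 260 (x) x 200 (y) x 15 mm carrying the batch of bowls: four nested white bowls (150 mm across, top 109 mm above the table, at x = 45 mm, y = 0) and, on its -x half, a sloped ticket desk (y = +48 mm) and a sprung tally punch (y = -52 mm). Origin: centre of its underside; its -x side faces the robot.
- bowl_ticket (a point): Centre of the face of the bowls' ticket: white paper label with black bars, 50 x 70 mm, on a small wooden desk sloping 30 deg down towards the board's -x side; at (-80, 48, 56) mm in the board's frame. z axis: out of the label's face (-0.5, 0, 0.866 in the board's frame). The desk is 80 mm wide, its top edge 74 mm above the table.
- bowl_cap (a point): Cap of the bowls' punch: steel disc 30 mm across, 8 mm thick, on a sprung upright pin standing in a dark steel block 56 x 52 mm, whose sleeve ends 51 mm above the table. This point: centre of the cap's top face, at (-80, -52, 77) mm in the board's frame when up.
- bowl_punch (a joint): How far the bowls' punch is pressed down, m: 0 up, 0.012 fully down on its stop; it springs back. 3 N to start, 8 N at the bottom.
- plate_board: Fixed board just like the bowls' one, with its own ticket and punch, that carries another batch: a flat stack of nine white plates (156 mm across, top 88 mm above the table). Not part of the job.
- plate_ticket (a point): Centre of the plates' ticket, same make as the bowls' ticket. To be left alone.
- plate_cap (a point): Cap of the plates' punch, same make as the bowls' one (top 77 mm above the table). To be left alone.
- plate_punch (a joint): How far the plates' punch is pressed down, m (0 up, 0.012 down).
- amber_bottle: Bystander: upright brown glass bottle, 48 mm across, 110 mm high, between the two boards. Origin: centre of its underside.
- jar: Bystander: squat glass jar, 52 mm across, 60 mm high, in the middle in front of the boards. Origin: centre of its underside.
- mug: Bystander: white mug, 76 mm across plus a handle, 90 mm high, far left. Origin: centre of its underside.
- brush: Bystander: paint brush lying far left. Origin: its middle, on the table.
- dark_bottle: Bystander: upright brown glass bottle, 56 mm across, 120 mm high, far right. Origin: centre of its underside.
- palette_knife: Bystander: palette knife lying far right. Origin: its middle, on the table.
- sauce_bowl: Bystander: white bowl, 90 mm across, 50 mm high, far right. Origin: centre of its underside.
There are look-alikes about, which are no part of the job. What is meant by the mallet is not pink, and is the smaller of those in its own colour.

How it is judged:
By the outcome, as a careful person would: the job done as asked, in the order asked, and still so for the second after the job is handed in, with the robot touching nothing.
It also fails if it takes over 72 s, if anything falls off the work surface, if the arm or the gripper's body presses on something with over 40 N, if the wrist force passes 120 N, or if a joint passes its speed limit or range.

## Working session

There is one attempt and no reset: what is moved stays moved. The work goes in short steps, Python scripts to look and compute and a tool call to move; the robot and the scene stay as the last step left them, time stands still between calls to the robot, and variables do not carry over. Pictures are saved under pics/ and viewed, about 8 in all and at most 12, crops included, and the job is handed in when it is done.

Besides the shell and the picture viewer there is one more tool, called as name(argument=value, ...) on one line, values as JSON. send_rows: Moves the arm, as the interface text tells. Shifts and turns lie within -1 to 1; 1 stands for 250 mm of shift or pi rad of turn. Its arguments: {"type":"object","properties":{"series":{"type":"array"},"jaw":{"type":"number"},"force":{"type":"number"}},"required":["series"]}

```bash
mkdir -p pics; ls; cat > h.py <<'E'
import numpy as np, cv2
from workcell import bot, camera, get_calibration
def grab(n):
    p,d=camera(n); np.savez(f'{n}.npz',p=p,d=d); return p,d
def pts(n,d):
    c=get_calibration(n);K=np.array(c['camera_matrix']);R=np.array(c['R']);t=np.array(c['t'])
    v,u=np.mgrid[:d.shape[0],:d.shape[1]]
    r=np.stack([(u-K[0,2])/K[0,0],(v-K[1,2])/K[1,1],np.ones_like(d)],-1)*d[...,None]
    return (r-t)@R   # world points (H,W,3)
E
python3 - <<'E'
from h import *
for n in('scene','top'):
    p,d=grab(n); c=get_calibration(n); R=np.array(c['R']);print(n,(-R.T@np.array(c['t'])).round(),R.round(2).tolist(),np.array(c['camera_matrix']).round(1).tolist())
    cv2.imwrite(f'pics/{n}0.png',cv2.resize(p[...,::-1],(800,600)))
s=bot.get_state();print(s['time_s'],np.array(s['eef_rot']).round(3).tolist(),s['gripper_width'])
E
```

```text
pics
scene [1090. -368. 1259.] [[0.5, 0.87, -0.0], [0.73, -0.42, -0.54], [-0.47, 0.27, -0.84]] [[421.0, 0.0, 257.3], [0.0, 421.0, 194.6], [0.0, 0.0, 1.0]]
top [ 299.   -8. 1514.] [[-0.03, -1.0, -0.01], [-0.99, 0.03, -0.11], [0.11, 0.0, -0.99]] [[477.4, 0.0, 255.9], [0.0, 477.4, 192.9], [0.0, 0.0, 1.0]]
0.1 [[0.903, 0.43, -0.0], [0.43, -0.903, 0.001], [0.0, -0.001, -1.0]] 85.23996668417938
```

View pics/top0.png

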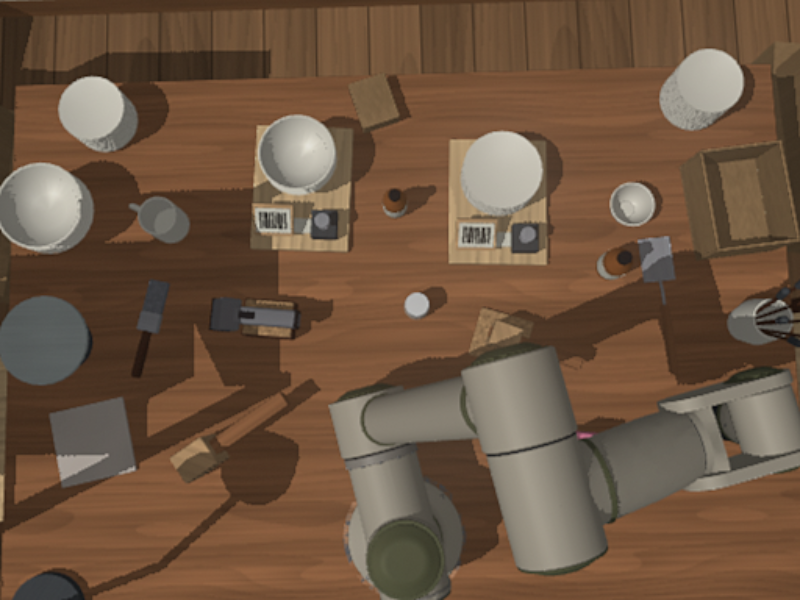

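View pics/scene0.png

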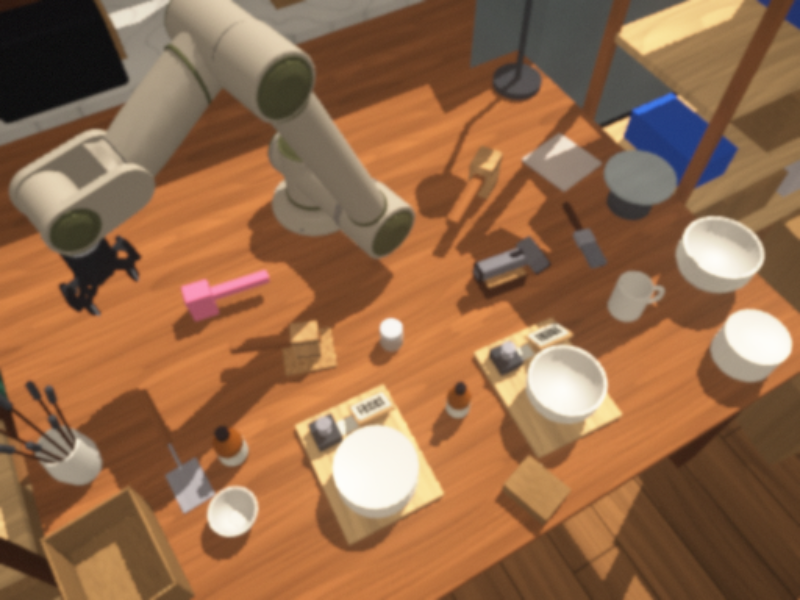

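The top view shows the bowl board at (300,188), the scanner on its block at (265,318) with its head to the left, the jar at (417,305) and a mallet on a cork pad at (500,330), half hidden by the arm. A big mallet of the same wood lies at (230,430). The scene view shows the pad with the small mallet at (308,345), and the pink mallet at (215,293), so the small one on the pad is the one I want.

```bash
cat >> h.py <<'E'
def load(n):
    z=np.load(f'{n}.npz'); return z['p'],z['d']
def rect(P,d,box,zr,name=''):
    m=(d>0)&(P[...,0]>box[0])&(P[...,0]<box[1])&(P[...,1]>box[2])&(P[...,1]<box[3])&(P[...,2]>zr[0])&(P[...,2]<zr[1])
    q=P[m]
    if len(q)<5: print(name,'none');return
    r=cv2.minAreaRect(q[:,:2].astype(np.float32))
    print(name,len(q),'c',np.round(r[0],1),'size',np.round(r[1],1),'ang',round(r[2],1),'zmed',np.median(q[:,2]).round(1),'mean',q.mean(0).round(1))
    return q
E
python3 - <<'E'
from h import *
for n in('top','scene'):
    p,d=load(n); P=pts(n,d); print(n)
    rect(P,d,(300,350,300,350),(-20,20),'table')
    rect(P,d,(520,860,60,330),(8,22),'bowlboard')
    rect(P,d,(520,860,60,330),(8,200),'bowlboard all')
    rect(P,d,(540,680,90,180),(65,85),'cap')
    rect(P,d,(540,900,60,330),(95,115),'bowl rim')
    rect(P,d,(360,490,180,290),(40,54),'block')
    rect(P,d,(360,490,160,390),(76,110),'scanner')
    rect(P,d,(360,490,160,390),(76,90),'scanner handle')
    rect(P,d,(360,490,160,390),(91,110),'scanner headtop')
    rect(P,d,(330,480,-320,-130),(4,14),'pad')
    rect(P,d,(250,480,-350,-60),(80,95),'mallethead')
    rect(P,d,(250,480,-350,-60),(60,76),'mallethandle')
    hsv=cv2.cvtColor(p,cv2.COLOR_RGB2HSV)
    m=(P[...,0]>540)&(P[...,0]<680)&(P[...,1]>170)&(P[...,1]<310)&(P[...,2]>35)&(P[...,2]<80)&(d>0)
    q=P[m&(hsv[...,1]<50)]; r=cv2.minAreaRect(q[:,:2].astype(np.float32)); print('ticket',len(q),np.round(r[0],1),np.round(r[1],1),r[2],q.mean(0).round(1))
# enlarged scene crops: mallet pad and bowl board
p,_=load('scene'); 
a=cv2.resize(p[190:250,160:240],(400,300),interpolation=3); b=cv2.resize(p[145:200,290:363],(400,300),interpolation=3)
cv2.imwrite('pics/crop1.png',np.hstack([a,b])[...,::-1])
E
```

```text
top
table 252 c [325.8 325.3] size [49.6 47.6] ang 89.0 zmed 0.0 mean [ 3.257e+02  3.254e+02 -2.000e-01]
bowlboard 2146 c [689.7 194.7] size [333.5 267.4] ang 0.6 zmed 14.5 mean [679.5 179.6  14.5]
bowlboard all 5089 c [690.  192.1] size [334.6 269.6] ang 1.2 zmed 47.5 mean [702.1 189.3  48.7]
cap 74 c [623.2 148.2] size [27.8 27.6] ang 80.2 zmed 75.9 mean [623.4 148.1  76.3]
bowl rim 533 c [752.6 192.7] size [146.9 149.1] ang 89.0 zmed 104.8 mean [762.4 197.7 104.2]
block 282 c [435.3 252.1] size [81.9 73.6] ang 83.7 zmed 48.6 mean [434.2 250.2  48. ]
scanner 724 c [440.2 275.9] size [160.4  60.9] ang 86.6 zmed 86.3 mean [438.1 284.4  86.6]
scanner handle 568 c [440.2 275.9] size [160.4  60.9] ang 86.6 zmed 85.1 mean [436.8 274.8  84.7]
scanner headtop 118 c [440.6 273. ] size [148.2  58. ] ang 86.5 zmed 93.9 mean [443.7 327.2  94.6]
pad 504 c [ 415.6 -225.1] size [130.5 188.3] ang 0.9 zmed 7.2 mean [ 411.7 -197.7    7.6]
mallethead 253 c [ 386.3 -202.1] size [55.5 46.7] ang 67.9 zmed 86.9 mean [ 388.8 -200.9   86.9]
mallethandle 190 c [ 358.1 -258.2] size [187.7  39.4] ang 66.8 zme
[... 609 characters left out ...]
1.9] ang 66.7 zmed 49.7 mean [459.4 245.2  48.7]
scanner 480 c [431.6 274.5] size [160.2  63.7] ang 77.1 zmed 86.8 mean [440.1 278.8  87.2]
scanner handle 364 c [431.4 274.6] size [160.2  63.6] ang 76.9 zmed 85.7 mean [439.5 268.   85.1]
scanner headtop 90 c [446.8 270.8] size [ 61.1 146.8] ang 1.9 zmed 94.3 mean [442.1 319.   94.8]
pad 598 c [ 405.7 -224.1] size [188.4 147.9] ang 89.9 zmed 7.8 mean [ 406.8 -210.8    7.9]
mallethead 222 c [ 384.6 -203.2] size [54.9 49. ] ang 66.5 zmed 87.8 mean [ 386.6 -204.5   87.8]
mallethandle 345 c [ 366.9 -263.8] size [186.1  43.2] ang 70.1 zmed 69.0 mean [ 359.8 -278.3   68.3]
ticket 141 [628.  225.2] [108.6  40. ] 87.00808715820312 [630.4 243.   58.5]
```

View pics/crop1.png

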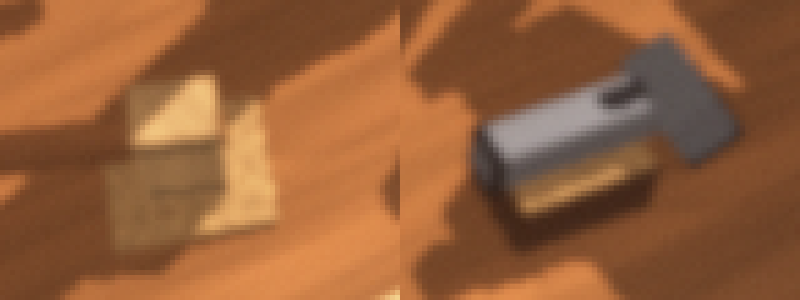

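The crop shows the small mallet on its pad, handle running left, with head top at (175,110), and the scanner on its block, head to the upper right. Next I refine the yaws.

```bash
python3 - <<'E'
from h import *
def cc(P,d,box,zr,name):
    m=(d>0)&(P[...,0]>box[0])&(P[...,0]<box[1])&(P[...,1]>box[2])&(P[...,1]<box[3])&(P[...,2]>zr[0])&(P[...,2]<zr[1])
    k,l,s,_=cv2.connectedComponentsWithStats(m.astype(np.uint8),connectivity=4)
    q=P[l==1+s[1:,4].argmax()]; r=cv2.minAreaRect(q[:,:2].astype(np.float32))
    print(name,len(q),np.round(r[0],1),np.round(r[1],1),round(r[2],1),'mean',q.mean(0).round(1))
    return q
for n in('top','scene'):
    p,d=load(n); P=pts(n,d); print(n)
    cc(P,d,(550,830,80,305),(7,130),'board')
    q=cc(P,d,(380,500,150,300),(81,92),'handle')
    # handle edges: mid-line along y
    ys=np.arange(205,295,10); mid=[ (np.percentile(q[abs(q[:,1]-y)<6][:,0],[3,97])).mean() if (abs(q[:,1]-y)<6).sum()>8 else np.nan for y in ys]; 
    k=~np.isnan(mid); f=np.polyfit(ys[k],np.array(mid)[k],1); print('handle axis angle',90-np.degrees(np.arctan(f[0])),'x at y=250',np.polyval(f,250),'y end',np.percentile(q[:,1],[0.5,1,2]))
    q=cc(P,d,(380,500,290,400),(55,110),'head')
    cc(P,d,(330,480,-330,-130),(83,92),'mhead')
    q=cc(P,d,(330,480,-330,-222),(60,74),'mhandle')
    hsv=cv2.cvtColor(p,cv2.COLOR_RGB2HSV).astype(int)
    m=(P[...,0]>560)&(P[...,0]<690)&(P[...,1]>195)&(P[...,1]<305)&(P[...,2]>38)&(P[...,2]<72)&(hsv[...,1]<60)&(d>0)
    k,l,s,_=cv2.connectedComponentsWithStats(m.astype(np.uint8)); i=1+s[1:,4].argmax(); q=P[l==i]
    r=cv2.minAreaRect(q[:,:2].astype(np.float32));print('ticket',len(q),np.round(r[0],1),np.round(r[1],1),round(r[2],1),q.mean(0).round(1))
E
```

```text
top
board 5035 [705.1 197.6] [204.3 260.1] 86.4 mean [699.5 190.4  48.9]
handle 334 [434.6 248.2] [105.1  32.8] 84.4 mean [434.7 247.   86. ]
handle axis angle 83.64912469471184 x at y=250 434.56972454389006 y end [196.74964097 196.90641281 197.15927746]
head 416 [443.3 328.3] [79.3 61.5] 83.8 mean [442.  328.   85.2]
mhead 202 [ 386.7 -202.3] [55.2 45.7] 67.4 mean [ 388.9 -200.8   87.2]
mhandle 71 [ 343.4 -312.9] [31.8 26.1] 83.0 mean [ 343.  -313.7   67.5]
ticket 352 [630. 248.] [70.9 44.3] 87.9 [630.1 248.1  55.4]
scene
board 4571 [704.4 192.9] [201.9 261.4] 86.4 mean [719.4 177.1  51.3]
handle 244 [434.4 246.9] [107.2  36.5] 83.6 mean [435.2 245.4  86.3]
handle axis angle 84.42429061841625 x at y=250 434.6764262343339 y end [193.76383205 194.01882207 194.38091099]
head 286 [444.  327.1] [76.8 65.3] 85.9 mean [449.2 321.7  84.3]
mhead 195 [ 384.6 -203.2] [54.9 49. ] 66.5 mean [ 385.8 -204.9   87.8]
mhandle 250 [ 358.9 -271.8] [126.9  35.5] 62.9 mean [ 359.2 -277.3   68.4]
ticket 178 [628.7 246.3] [70.7 44.3] 83.8 [629.2 244.8  58.1]
```

```bash
cat > go.py <<'E'
# usage: go.py x,y,z,yawdeg ... : prints move from current (then from each waypoint) in tool units; z is TCP height
import sys,numpy as np
from scipy.spatial.transform import Rotation as Ro
from workcell import bot
s=bot.get_state(); p=np.array(s['tool_pos']);R=np.array(s['eef_rot'])
print('t',round(s['time_s'],2),'pos',p.round(1),'yaw',np.degrees(np.arctan2(R[1,0],R[0,0])).round(2),'zax',R[:,2].round(4),'F',np.round(s['force'],1),'w',round(s['gripper_width'],1),'q',np.round(s['qpos'],2))
for a in sys.argv[1:]:
    x,y,z,w=map(float,a.split(',')); w=np.radians(w); c,n=np.cos(w),np.sin(w)
    T=np.array([[c,n,0],[n,-c,0],[0,0,-1]]); g=np.array([x,y,z])
    print(a,'t',(R.T@(g-p)/250).round(4),'w',(Ro.from_matrix(R.T@T).as_rotvec()/np.pi).round(4)); p,R=g,T
E
python3 go.py 300,-250,400,45 365,0,400,84 420,220,380,84 437.6,278.1,300,84 437.6,278.1,227,84
```

```text
t 0.1 pos [ 236.6 -496.5  404.2] yaw 25.48 zax [-3.0e-04  1.2e-03 -1.0e+00] F [0.7 0.4 0.6] w 85.2 q [-1.34  0.38  1.3  -0.    1.46 -0.22]
300,-250,400,45 t [ 0.6529 -0.7808  0.0179] w [-4.000e-04 -1.000e-04 -1.084e-01]
365,0,400,84 t [ 0.891  -0.5233  0.    ] w [ 0.      0.     -0.2167]
420,220,380,84 t [0.8982 0.1268 0.08  ] w [0. 0. 0.]
437.6,278.1,300,84 t [0.2385 0.0457 0.32  ] w [0. 0. 0.]
437.6,278.1,227,84 t [0.    0.    0.292] w [0. 0. 0.]
```

send_rows(series=[{"tx": 0.65,"ty": -0.78,"tz": 0.02,"wz": -0.108},{"tx": 0.65,"ty": -0.78,"tz": 0.02,"wz": -0.108},{"tx": 0.65,"ty": -0.78,"tz": 0.02,"wz": -0.108},{"tx": 0.65,"ty": -0.78,"tz": 0.02,"wz": -0.108},{"tx": 0.65,"ty": -0.78,"tz": 0.02,"wz": -0.108},{"tx": 0.65,"ty": -0.78,"tz": 0.02,"wz": -0.108},{"tx": 0.65,"ty": -0.78,"tz": 0.02,"wz": -0.108}], jaw=0)

```text
invalid input
```

send_rows(series=[{"tx": 0.89,"ty": -0.52,"wz": -0.217},{"tx": 0.89,"ty": -0.52,"wz": -0.217},{"tx": 0.89,"ty": -0.52,"wz": -0.217},{"tx": 0.89,"ty": -0.52,"wz": -0.217},{"tx": 0.89,"ty": -0.52,"wz": -0.217},{"tx": 0.89,"ty": -0.52,"wz": -0.217},{"tx": 0.89,"ty": -0.52,"wz": -0.217}])

```text
invalid input
```

send_rows(series=[{"tx": 0.9,"ty": 0.127,"tz": 0.08},{"tx": 0.9,"ty": 0.127,"tz": 0.08},{"tx": 0.9,"ty": 0.127,"tz": 0.08},{"tx": 0.9,"ty": 0.127,"tz": 0.08},{"tx": 0.9,"ty": 0.127,"tz": 0.08},{"tx": 0.9,"ty": 0.127,"tz": 0.08}])

```text
invalid input
```

```bash
python3 go.py 437.6,278.1,300,84
```

```text
t 0.1 pos [ 236.6 -496.5  404.2] yaw 25.48 zax [-3.0e-04  1.2e-03 -1.0e+00] F [0.7 0.4 0.6] w 85.2 q [-1.34  0.38  1.3  -0.    1.46 -0.22]
437.6,278.1,300,84 t [ 2.0585 -2.4504  0.4203] w [-3.000e-04 -3.000e-04 -3.251e-01]
```

send_rows(series=[{"tx": 0.65,"ty": -0.78,"tz": 0.02,"wx": 0,"wy": 0,"wz": -0.108},{"tx": 0.65,"ty": -0.78,"tz": 0.02,"wx": 0,"wy": 0,"wz": -0.108},{"tx": 0.65,"ty": -0.78,"tz": 0.02,"wx": 0,"wy": 0,"wz": -0.108},{"tx": 0.65,"ty": -0.78,"tz": 0.02,"wx": 0,"wy": 0,"wz": -0.108},{"tx": 0.65,"ty": -0.78,"tz": 0.02,"wx": 0,"wy": 0,"wz": -0.108},{"tx": 0.65,"ty": -0.78,"tz": 0.02,"wx": 0,"wy": 0,"wz": -0.108},{"tx": 0.65,"ty": -0.78,"tz": 0.02,"wx": 0,"wy": 0,"wz": -0.108}], jaw=0)

```text
time_s: 0.8
tool_pos: [299.6, -249.7, 399.9]
eef_rot: [[0.706, 0.708, 0.0], [0.708, -0.706, -0.001], [-0.0, 0.0, -1.0]]
force: [-0.2, -0.4, 0.3]
gripper_width: 85.5
```

send_rows(series=[{"tx": 0.89,"ty": -0.52,"tz": 0,"wx": 0,"wy": 0,"wz": -0.217},{"tx": 0.89,"ty": -0.52,"tz": 0,"wx": 0,"wy": 0,"wz": -0.217},{"tx": 0.89,"ty": -0.52,"tz": 0,"wx": 0,"wy": 0,"wz": -0.217},{"tx": 0.89,"ty": -0.52,"tz": 0,"wx": 0,"wy": 0,"wz": -0.217},{"tx": 0.89,"ty": -0.52,"tz": 0,"wx": 0,"wy": 0,"wz": -0.217},{"tx": 0.89,"ty": -0.52,"tz": 0,"wx": 0,"wy": 0,"wz": -0.217},{"tx": 0.89,"ty": -0.52,"tz": 0,"wx": 0,"wy": 0,"wz": -0.217}])

```text
time_s: 1.5
tool_pos: [365.9, -1.2, 399.6]
eef_rot: [[0.103, 0.995, -0.0], [0.995, -0.103, -0.0], [-0.0, -0.0, -1.0]]
force: [-0.1, -1.4, -0.7]
gripper_width: 85.3
```

send_rows(series=[{"tx": 0.9,"ty": 0.127,"tz": 0.08,"wx": 0,"wy": 0,"wz": 0},{"tx": 0.9,"ty": 0.127,"tz": 0.08,"wx": 0,"wy": 0,"wz": 0},{"tx": 0.9,"ty": 0.127,"tz": 0.08,"wx": 0,"wy": 0,"wz": 0},{"tx": 0.9,"ty": 0.127,"tz": 0.08,"wx": 0,"wy": 0,"wz": 0},{"tx": 0.9,"ty": 0.127,"tz": 0.08,"wx": 0,"wy": 0,"wz": 0},{"tx": 0.9,"ty": 0.127,"tz": 0.08,"wx": 0,"wy": 0,"wz": 0}])

```text
time_s: 2.1
tool_pos: [422.3, 219.3, 378.8]
eef_rot: [[0.105, 0.994, -0.001], [0.994, -0.105, -0.0], [-0.0, -0.001, -1.0]]
force: [0.1, -0.0, -0.3]
gripper_width: 85.2
```

```bash
python3 go.py 437.6,278.1,300,84 437.6,278.1,227,84
```

```text
t 2.1 pos [422.3 219.3 378.8] yaw 83.95 zax [-8.e-04 -2.e-04 -1.e+00] F [ 0.1 -0.  -0.3] w 85.2 q [0.23 0.27 1.54 0.   1.33 0.34]
437.6,278.1,300,84 t [0.2403 0.0362 0.315 ] w [-0.0003  0.0001 -0.0003]
437.6,278.1,227,84 t [0.    0.    0.292] w [0. 0. 0.]
```

send_rows(series=[{"tx": 0.24,"ty": 0.036,"tz": 0.3,"wx": 0,"wy": 0,"wz": 0},{"tx": 0.24,"ty": 0.036,"tz": 0.3,"wx": 0,"wy": 0,"wz": 0},{"tx": 0.24,"ty": 0.036,"tz": 0.4,"wx": 0,"wy": 0,"wz": 0},{"tx": 0.24,"ty": 0.036,"tz": 0.5,"wx": 0,"wy": 0,"wz": 0},{"tx": 0.24,"ty": 0.036,"tz": 0.6,"wx": 0,"wy": 0,"wz": 0},{"tx": 0.24,"ty": 0.036,"tz": 0.6,"wx": 0,"wy": 0,"wz": 0},{"tx": 0.24,"ty": 0.036,"tz": 0.6,"wx": 0,"wy": 0,"wz": 0}])

```text
time_s: 2.8
tool_pos: [436.9, 276.1, 230.1]
eef_rot: [[0.108, 0.994, -0.0], [0.994, -0.108, -0.0], [-0.0, -0.0, -1.0]]
force: [0.1, 0.5, 0.9]
gripper_width: 85.4
```

```bash
python3 go.py 437.6,278.1,227,84; python3 - <<'E'
from h import *
p,d=grab('scene'); grab('top')
cv2.imwrite('pics/grasp.png',cv2.resize(p[90:230,250:410],(800,600),interpolation=3)[...,::-1])
p,d=load('top');P=pts('top',d)
rect(P,d,(330,480,-330,-130),(83,92),'mhead')
rect(P,d,(300,480,-400,-222),(60,74),'mhandle')
rect(P,d,(340,440,-262,-145),(4,12),'pad')
E
```

```text
t 2.8 pos [436.9 276.1 230.1] yaw 83.82 zax [-1.e-04 -3.e-04 -1.e+00] F [0.1 0.5 0.9] w 85.4 q [ 0.33  0.52  1.64 -0.    0.98  0.44]
437.6,278.1,227,84 t [0.0081 0.002  0.0126] w [-0.      0.0001 -0.001 ]
mhead 238 c [ 386.5 -201.9] size [55.5 45.4] ang 68.4 zmed 87.2 mean [ 386.2 -200.8   87.3]
mhandle 332 c [ 352.  -289.6] size [127.9  24.4] ang 68.2 zmed 67.3 mean [ 351.7 -289.1   67.4]
pad 470 c [ 390.2 -202.5] size [114.   98.3] ang 88.6 zmed 7.6 mean [ 389.5 -193.8    7.7]
```

View pics/grasp.png

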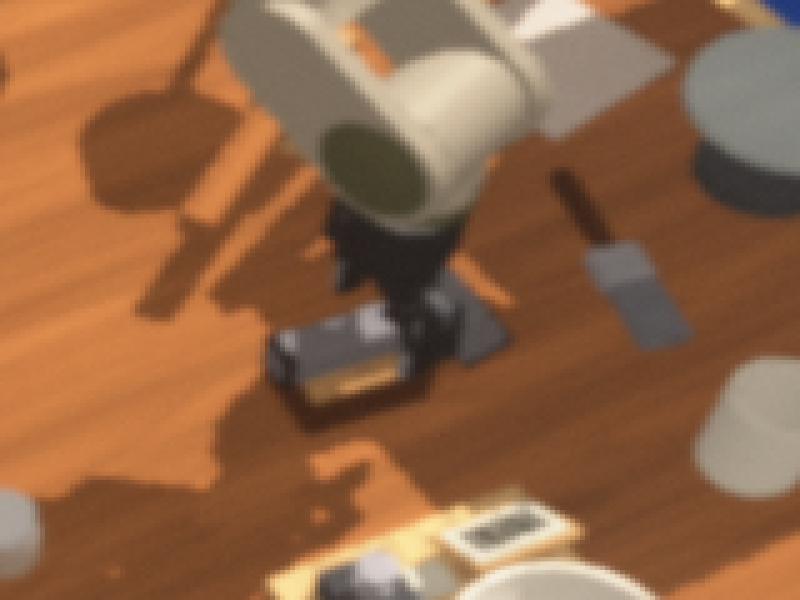

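The fingers straddle the handle just behind the head (finger at (415,320), handle rear end at (275,355)). Now I close.

send_rows(series=[{"tx": 0.004,"ty": 0.002,"tz": 0.012,"wx": 0,"wy": 0,"wz": 0},{"tx": 0.004,"ty": 0.002,"tz": 0.012,"wx": 0,"wy": 0,"wz": 0},{"tx": 0.004,"ty": 0.002,"tz": 0.012,"wx": 0,"wy": 0,"wz": 0}])

```text
time_s: 3.2
tool_pos: [436.1, 278.8, 227.1]
eef_rot: [[0.105, 0.995, 0.001], [0.995, -0.105, 0.0], [0.0, 0.001, -1.0]]
force: [0.4, -0.9, 0.6]
gripper_width: 85.5
```

send_rows(series=[{"tx": 0,"ty": 0,"tz": 0,"wx": 0,"wy": 0,"wz": 0},{"tx": 0,"ty": 0,"tz": 0,"wx": 0,"wy": 0,"wz": 0},{"tx": 0,"ty": 0,"tz": 0,"wx": 0,"wy": 0,"wz": 0},{"tx": 0,"ty": 0,"tz": 0,"wx": 0,"wy": 0,"wz": 0},{"tx": 0,"ty": 0,"tz": 0,"wx": 0,"wy": 0,"wz": 0},{"tx": 0,"ty": 0,"tz": 0,"wx": 0,"wy": 0,"wz": 0},{"tx": 0,"ty": 0,"tz": 0,"wx": 0,"wy": 0,"wz": 0},{"tx": 0,"ty": 0,"tz": 0,"wx": 0,"wy": 0,"wz": 0},{"tx": 0,"ty": 0,"tz": 0,"wx": 0,"wy": 0,"wz": 0},{"tx": 0,"ty": 0,"tz": 0,"wx": 0,"wy": 0,"wz": 0}], jaw=1, force=60)

```text
time_s: 4.2
tool_pos: [436.2, 278.8, 227.0]
eef_rot: [[0.105, 0.995, 0.0], [0.995, -0.105, 0.0], [0.0, 0.0, -1.0]]
force: [-0.5, 0.5, 5.2]
gripper_width: 33.0
```

```bash
python3 go.py
```

```text
t 4.2 pos [436.2 278.8 227. ] yaw 83.99 zax [ 4.e-04  2.e-04 -1.e+00] F [-0.5  0.5  5.2] w 33.0 q [0.34 0.53 1.64 0.   0.97 0.44]
```

send_rows(series=[{"tx": 0,"ty": 0,"tz": -0.1,"wx": 0,"wy": 0,"wz": 0},{"tx": 0,"ty": 0,"tz": -0.2,"wx": 0,"wy": 0,"wz": 0},{"tx": 0,"ty": 0,"tz": -0.32,"wx": 0,"wy": 0,"wz": 0},{"tx": 0,"ty": 0,"tz": -0.46,"wx": 0,"wy": 0,"wz": 0},{"tx": 0,"ty": 0,"tz": -0.46,"wx": 0,"wy": 0,"wz": 0},{"tx": 0,"ty": 0,"tz": -0.46,"wx": 0,"wy": 0,"wz": 0}])

```text
time_s: 4.8
tool_pos: [435.9, 278.6, 341.1]
eef_rot: [[0.105, 0.994, -0.001], [0.994, -0.105, -0.0], [-0.0, -0.001, -1.0]]
force: [-0.6, -0.3, -4.0]
gripper_width: 32.8
```

```bash
python3 go.py 498.3,255.5,341.6,-3.6; python3 - <<'E'
from h import *
grab('top')
E
```

```text
t 4.8 pos [435.9 278.6 341.1] yaw 83.98 zax [-6.e-04 -2.e-04 -1.e+00] F [-0.6 -0.3 -4. ] w 32.8 q [ 0.34  0.38  1.49 -0.    1.27  0.44]
498.3,255.5,341.6,-3.6 t [-0.0659  0.2579 -0.002 ] w [-1.000e-04  2.000e-04  4.866e-01]
```

send_rows(series=[{"tx": -0.066,"ty": 0.258,"tz": 0,"wx": 0,"wy": 0,"wz": 0.1},{"tx": -0.066,"ty": 0.258,"tz": 0,"wx": 0,"wy": 0,"wz": 0.14},{"tx": -0.066,"ty": 0.258,"tz": 0,"wx": 0,"wy": 0,"wz": 0.18},{"tx": -0.066,"ty": 0.258,"tz": 0,"wx": 0,"wy": 0,"wz": 0.22},{"tx": -0.066,"ty": 0.258,"tz": 0,"wx": 0,"wy": 0,"wz": 0.26},{"tx": -0.066,"ty": 0.258,"tz": 0,"wx": 0,"wy": 0,"wz": 0.3},{"tx": -0.066,"ty": 0.258,"tz": 0,"wx": 0,"wy": 0,"wz": 0.34},{"tx": -0.066,"ty": 0.258,"tz": 0,"wx": 0,"wy": 0,"wz": 0.38},{"tx": -0.066,"ty": 0.258,"tz": 0,"wx": 0,"wy": 0,"wz": 0.42},{"tx": -0.066,"ty": 0.258,"tz": 0,"wx": 0,"wy": 0,"wz": 0.45},{"tx": -0.066,"ty": 0.258,"tz": 0,"wx": 0,"wy": 0,"wz": 0.487},{"tx": -0.066,"ty": 0.258,"tz": 0,"wx": 0,"wy": 0,"wz": 0.487},{"tx": -0.066,"ty": 0.258,"tz": 0,"wx": 0,"wy": 0,"wz": 0.487},{"tx": -0.066,"ty": 0.258,"tz": 0,"wx": 0,"wy": 0,"wz": 0.487}])

```text
time_s: 6.25
tool_pos: [498.6, 255.6, 341.0]
eef_rot: [[0.998, -0.062, -0.001], [-0.062, -0.998, -0.0], [-0.001, 0.0, -1.0]]
force: [-0.7, -0.0, -2.1]
gripper_width: 32.8
```

```bash
python3 go.py 498.3,255.5,341.6,-3.6; python3 - <<'E'
from h import *
p,d=grab('scene'); P=pts('scene',d)
q=rect(P,d,(400,620,190,320),(195,216),'scanner tops')
p2,d2=grab('top'); P=pts('top',d2)
rect(P,d2,(530,620,190,320),(125,216),'head top')
cv2.imwrite('pics/scan.png',np.hstack([cv2.resize(p[110:230,290:410],(400,400),interpolation=3),cv2.resize(p2[90:230,130:270],(400,400),interpolation=3)])[...,::-1])
E
```

```text
t 6.25 pos [498.6 255.6 341. ] yaw -3.55 zax [-1.3e-03 -3.0e-04 -1.0e+00] F [-0.7 -0.  -2.1] w 32.8 q [0.26 0.45 1.37 0.   1.32 1.9 ]
498.3,255.5,341.6,-3.6 t [-0.0011  0.0003 -0.0024] w [0.0001 0.0004 0.0003]
scanner tops 427 c [494.9 263.9] size [ 75.  160.6] ang 82.8 zmed 202.2 mean [519.7 252.3 203.2]
head top 104 c [566.4 224.4] size [65.3 20.8] ang 16.2 zmed 171.4 mean [569.7 225.4 172.9]
```

View pics/scan.png

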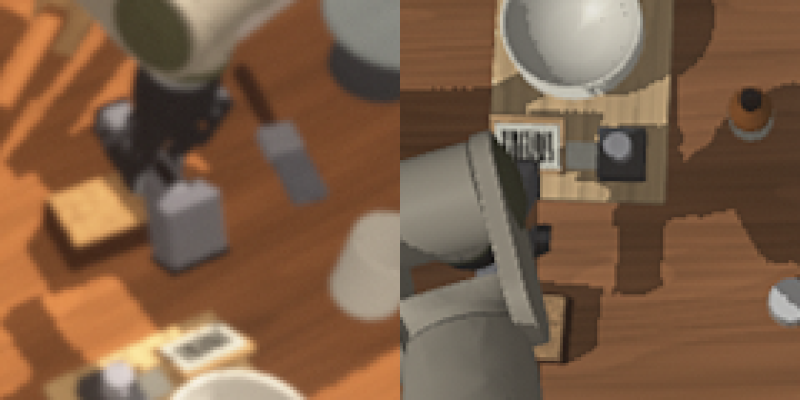

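The left (scene) crop shows the scanner held level, with its head at (190,220) aimed at the ticket at (205,345). In the right (top) crop the ticket is at (525,145), partly behind the arm. I'll check pitch and aim from the depth already taken.

```bash
python3 - <<'E'
from h import *
p,d=load('scene'); P=pts('scene',d)
def plane(m,nm):
    k,l,s,_=cv2.connectedComponentsWithStats(m.astype(np.uint8),connectivity=4); q=P[cv2.erode((l==1+s[1:,4].argmax()).astype(np.uint8),np.ones((3,3)))>0]
    for _ in range(4):
        c=q.mean(0); n=np.linalg.svd(q-c)[2][2]; n*=np.sign(n[2]); e=abs((q-c)@n); q=q[e<max(2.5,2*e.std())]
    r=cv2.minAreaRect(q[:,:2].astype(np.float32))
    print(nm,len(q),'c',c.round(1),'n',n.round(3),'rms',((q-c)@n).std().round(2),'rect',np.round(r[0],1),np.round(r[1],1),round(r[2],1))
    return q
b=lambda x0,x1,y0,y1,z0,z1:(d>0)&(P[...,0]>x0)&(P[...,0]<x1)&(P[...,1]>y0)&(P[...,1]<y1)&(P[...,2]>z0)&(P[...,2]<z1)
q=plane(b(540,640,190,310,130,205),'head front')
for z in(150,165,180,195):
    k=q[abs(q[:,2]-z)<6]; print(z,k[:,1].min().round(1),k[:,1].max().round(1),k[:,0].mean().round(1))
q=b(540,640,190,310,110,215); print('head zrange',P[q][:,2].min(),P[q][:,0].max())
hs=cv2.cvtColor(p,cv2.COLOR_RGB2HSV)
plane(b(590,660,195,300,35,80),'desk')
E
```

```text
head front 157 c [577.8 248.1 178.9] n [ 0.865 -0.07   0.498] rms 1.24 rect [577.9 247.2] [58.3 26.3] 84.6Traceback (most recent call last):
  File "<stdin>", line 13, in <module>
    return umr_minimum(a, axis, None, out, keepdims, initial, where)
ValueError: zero-size array to reduction operation minimum which has no identity
```

send_rows(series=[{"tx": 0.007,"ty": -0.004,"tz": -0.002,"wx": 0,"wy": 0,"wz": 0},{"tx": 0.007,"ty": -0.004,"tz": -0.002,"wx": 0,"wy": 0,"wz": 0},{"tx": 0.007,"ty": -0.004,"tz": -0.002,"wx": 0,"wy": 0,"wz": 0},{"tx": 0.007,"ty": -0.004,"tz": -0.002,"wx": 0,"wy": 0,"wz": 0},{"tx": 0.007,"ty": -0.004,"tz": -0.002,"wx": 0,"wy": 0,"wz": 0},{"tx": 0.007,"ty": -0.004,"tz": -0.002,"wx": 0,"wy": 0,"wz": 0},{"tx": 0.007,"ty": -0.004,"tz": -0.002,"wx": 0,"wy": 0,"wz": 0},{"tx": 0.007,"ty": -0.004,"tz": -0.002,"wx": 0,"wy": 0,"wz": 0},{"tx": 0.007,"ty": -0.004,"tz": -0.002,"wx": 0,"wy": 0,"wz": 0},{"tx": 0.007,"ty": -0.004,"tz": -0.002,"wx": 0,"wy": 0,"wz": 0},{"tx": 0.007,"ty": -0.004,"tz": -0.002,"wx": 0,"wy": 0,"wz": 0},{"tx": 0.007,"ty": -0.004,"tz": -0.002,"wx": 0,"wy": 0,"wz": 0},{"tx": 0.007,"ty": -0.004,"tz": -0.002,"wx": 0,"wy": 0,"wz": 0},{"tx": 0.007,"ty": -0.004,"tz": -0.002,"wx": 0,"wy": 0,"wz": 0},{"tx": 0.007,"ty": -0.004,"tz": -0.002,"wx": 0,"wy": 0,"wz": 0},{"tx": 0.007,"ty": -0.004,"tz": -0.002,"wx": 0,"wy": 0,"wz": 0},{"tx": 0.007,"ty": -0.004,"tz": -0.002,"wx": 0,"wy": 0,"wz": 0},{"tx": 0.007,"ty": -0.004,"tz": -0.002,"wx": 0,"wy": 0,"wz": 0}])

```text
time_s: 8.15
tool_pos: [500.4, 256.5, 342.2]
eef_rot: [[0.998, -0.064, -0.0], [-0.064, -0.998, 0.0], [-0.0, -0.0, -1.0]]
force: [-0.9, -0.7, -2.7]
gripper_width: 33.6
```

```bash
python3 - <<'E'
from h import *
for n in('scene','top'):
    p,d=grab(n); P=pts(n,d)
    b=lambda x0,x1,y0,y1,z0,z1:(d>0)&(P[...,0]>x0)&(P[...,0]<x1)&(P[...,1]>y0)&(P[...,1]<y1)&(P[...,2]>z0)&(P[...,2]<z1)
    m=b(585,670,190,305,28,80); hs=cv2.cvtColor(p,cv2.COLOR_RGB2HSV); m&=hs[...,1]<60
    k,l,s,_=cv2.connectedComponentsWithStats(m.astype(np.uint8)); q=P[l==1+s[1:,4].argmax()]
    r=cv2.minAreaRect(q[:,:2].astype(np.float32)); c=q.mean(0); nn=np.linalg.svd(q-c)[2][2]; print(n,'ticket',len(q),np.round(r[0],1),np.round(r[1],1),round(r[2],1),'n',(nn*np.sign(nn[2])).round(3))
    m=b(540,640,190,310,135,205); q=P[m]
    if len(q)>20: print('head',len(q),'y',np.percentile(q[:,1],[1,99]).round(1),'z',np.percentile(q[:,2],[1,99]).round(1),'xmax',np.percentile(q[:,0],[98,99.5]).round(1))
E
python3 go.py 436.2,278.8,341,84
```

```text
scene ticket 182 [628.  247.2] [71.4 45.1] 86.3 n [-0.512  0.039  0.858]
head 379 y [219.3 280.9] z [145.1 204.5] xmax [595.5 596.4]
top ticket 274 [631.3 247.9] [70.2 43.5] 85.4 n [-0.523  0.035  0.852]
head 88 y [221.9 243.1] z [139.8 203. ] xmax [595.1 597.6]
t 8.25 pos [500.4 256.5 342.2] yaw -3.68 zax [ 0.  0. -1.] F [-0.6  0.2 -2.8] w 33.3 q [ 0.26  0.45  1.37 -0.    1.32  1.9 ]
436.2,278.8,341,84 t [-0.2619 -0.0727  0.0049] w [ 0.     -0.     -0.4871]
```

send_rows(series=[{"tx": -0.257,"ty": -0.073,"tz": 0,"wx": 0,"wy": 0,"wz": -0.04},{"tx": -0.257,"ty": -0.073,"tz": 0,"wx": 0,"wy": 0,"wz": -0.08},{"tx": -0.257,"ty": -0.073,"tz": 0,"wx": 0,"wy": 0,"wz": -0.12},{"tx": -0.257,"ty": -0.073,"tz": 0,"wx": 0,"wy": 0,"wz": -0.16},{"tx": -0.257,"ty": -0.073,"tz": 0,"wx": 0,"wy": 0,"wz": -0.2},{"tx": -0.257,"ty": -0.073,"tz": 0,"wx": 0,"wy": 0,"wz": -0.24},{"tx": -0.257,"ty": -0.073,"tz": 0,"wx": 0,"wy": 0,"wz": -0.28},{"tx": -0.257,"ty": -0.073,"tz": 0,"wx": 0,"wy": 0,"wz": -0.32},{"tx": -0.257,"ty": -0.073,"tz": 0,"wx": 0,"wy": 0,"wz": -0.36},{"tx": -0.257,"ty": -0.073,"tz": 0,"wx": 0,"wy": 0,"wz": -0.4},{"tx": -0.257,"ty": -0.073,"tz": 0,"wx": 0,"wy": 0,"wz": -0.44},{"tx": -0.257,"ty": -0.073,"tz": 0,"wx": 0,"wy": 0,"wz": -0.487},{"tx": -0.257,"ty": -0.073,"tz": 0,"wx": 0,"wy": 0,"wz": -0.487},{"tx": -0.257,"ty": -0.073,"tz": 0,"wx": 0,"wy": 0,"wz": -0.487},{"tx": -0.257,"ty": -0.073,"tz": 0,"wx": 0,"wy": 0,"wz": -0.487}])

```text
time_s: 9.75
tool_pos: [437.4, 278.8, 342.3]
eef_rot: [[0.108, 0.994, 0.0], [0.994, -0.108, 0.0], [0.0, 0.0, -1.0]]
force: [-0.5, -0.6, -2.9]
gripper_width: 33.2
```

```bash
python3 go.py 437.2,278.6,229,84
```

```text
t 9.75 pos [437.4 278.8 342.3] yaw 83.82 zax [ 1.e-04  1.e-04 -1.e+00] F [-0.5 -0.6 -2.9] w 33.2 q [0.34 0.38 1.49 0.   1.27 0.45]
437.2,278.6,229,84 t [-0.001  -0.0008  0.4531] w [ 0.    -0.    -0.001]
```

send_rows(series=[{"tx": 0,"ty": 0,"tz": 0.15,"wx": 0,"wy": 0,"wz": 0},{"tx": 0,"ty": 0,"tz": 0.3,"wx": 0,"wy": 0,"wz": 0},{"tx": 0,"ty": 0,"tz": 0.38,"wx": 0,"wy": 0,"wz": 0},{"tx": 0,"ty": 0,"tz": 0.42,"wx": 0,"wy": 0,"wz": 0},{"tx": 0,"ty": 0,"tz": 0.44,"wx": 0,"wy": 0,"wz": 0},{"tx": 0,"ty": 0,"tz": 0.452,"wx": 0,"wy": 0,"wz": 0},{"tx": 0,"ty": 0,"tz": 0.452,"wx": 0,"wy": 0,"wz": 0},{"tx": 0,"ty": 0,"tz": 0.452,"wx": 0,"wy": 0,"wz": 0}])

```text
time_s: 10.55
tool_pos: [437.6, 278.9, 230.1]
eef_rot: [[0.105, 0.994, 0.002], [0.994, -0.105, 0.001], [0.001, 0.002, -1.0]]
force: [0.4, -0.9, -2.5]
gripper_width: 33.2
```

send_rows(series=[{"tx": 0,"ty": 0,"tz": 0.006,"wx": 0,"wy": 0,"wz": 0},{"tx": 0,"ty": 0,"tz": 0.006,"wx": 0,"wy": 0,"wz": 0},{"tx": 0,"ty": 0,"tz": 0.006,"wx": 0,"wy": 0,"wz": 0}])

```text
time_s: 10.85
tool_pos: [437.4, 278.8, 227.9]
eef_rot: [[0.105, 0.994, 0.0], [0.994, -0.105, 0.0], [0.0, 0.0, -1.0]]
force: [-0.2, 0.6, -1.7]
gripper_width: 33.3
```

send_rows(series=[{"tx": 0,"ty": 0,"tz": 0.004,"wx": 0,"wy": 0,"wz": 0},{"tx": 0,"ty": 0,"tz": 0.004,"wx": 0,"wy": 0,"wz": 0},{"tx": 0,"ty": 0,"tz": 0.004,"wx": 0,"wy": 0,"wz": 0}])

```text
time_s: 11.15
tool_pos: [437.5, 278.8, 227.0]
eef_rot: [[0.105, 0.994, 0.0], [0.994, -0.105, 0.0], [0.0, 0.0, -1.0]]
force: [-1.4, -1.4, 1.6]
gripper_width: 33.1
```

send_rows(series=[{"tx": 0,"ty": 0,"tz": 0,"wx": 0,"wy": 0,"wz": 0},{"tx": 0,"ty": 0,"tz": 0,"wx": 0,"wy": 0,"wz": 0},{"tx": 0,"ty": 0,"tz": 0,"wx": 0,"wy": 0,"wz": 0},{"tx": 0,"ty": 0,"tz": 0,"wx": 0,"wy": 0,"wz": 0},{"tx": 0,"ty": 0,"tz": 0,"wx": 0,"wy": 0,"wz": 0},{"tx": 0,"ty": 0,"tz": 0,"wx": 0,"wy": 0,"wz": 0},{"tx": 0,"ty": 0,"tz": 0,"wx": 0,"wy": 0,"wz": 0}], jaw=0)

```text
time_s: 11.85
tool_pos: [437.5, 278.8, 226.7]
eef_rot: [[0.105, 0.994, -0.0], [0.994, -0.105, -0.0], [-0.0, 0.0, -1.0]]
force: [-0.2, -0.1, 0.1]
gripper_width: 85.7
```

send_rows(series=[{"tx": 0,"ty": 0,"tz": -0.1,"wx": 0,"wy": 0,"wz": 0},{"tx": 0,"ty": 0,"tz": -0.3,"wx": 0,"wy": 0,"wz": 0},{"tx": 0,"ty": 0,"tz": -0.5,"wx": 0,"wy": 0,"wz": 0},{"tx": 0,"ty": 0,"tz": -0.6,"wx": 0,"wy": 0,"wz": 0},{"tx": 0,"ty": 0,"tz": -0.6,"wx": 0,"wy": 0,"wz": 0}])

```text
time_s: 12.35
tool_pos: [437.4, 278.9, 380.5]
eef_rot: [[0.105, 0.994, 0.007], [0.995, -0.105, 0.003], [0.003, 0.007, -1.0]]
force: [0.1, -0.5, -0.9]
gripper_width: 85.6
```

```bash
python3 go.py 380,60,380,84 350,-150,380,68.4 363,-258,300,68.4
```

```text
t 12.35 pos [437.4 278.9 380.5] yaw 83.99 zax [ 0.0073  0.0026 -1.    ] F [ 0.1 -0.5 -0.9] w 85.6 q [0.34 0.34 1.43 0.   1.36 0.44]
380,60,380,84 t [-0.8947 -0.1367 -0.002 ] w [ 0.0022 -0.0011 -0.    ]
350,-150,380,68.4 t [-0.8479 -0.0315  0.    ] w [0.     0.     0.0867]
363,-258,300,68.4 t [-0.3825  0.2074  0.32  ] w [0. 0. 0.]
```

send_rows(series=[{"tx": -0.89,"ty": -0.137,"tz": 0,"wx": 0,"wy": 0,"wz": 0},{"tx": -0.89,"ty": -0.137,"tz": 0,"wx": 0,"wy": 0,"wz": 0},{"tx": -0.89,"ty": -0.137,"tz": 0,"wx": 0,"wy": 0,"wz": 0},{"tx": -0.89,"ty": -0.137,"tz": 0,"wx": 0,"wy": 0,"wz": 0},{"tx": -0.89,"ty": -0.137,"tz": 0,"wx": 0,"wy": 0,"wz": 0},{"tx": -0.89,"ty": -0.137,"tz": 0,"wx": 0,"wy": 0,"wz": 0}])

```text
time_s: 12.95
tool_pos: [379.4, 59.1, 376.0]
eef_rot: [[0.109, 0.994, -0.002], [0.994, -0.109, -0.0], [-0.0, -0.002, -1.0]]
force: [-0.0, 0.1, 0.8]
gripper_width: 85.4
```

send_rows(series=[{"tx": -0.848,"ty": -0.032,"tz": 0,"wx": 0,"wy": 0,"wz": 0.087},{"tx": -0.848,"ty": -0.032,"tz": 0,"wx": 0,"wy": 0,"wz": 0.087},{"tx": -0.848,"ty": -0.032,"tz": 0,"wx": 0,"wy": 0,"wz": 0.087},{"tx": -0.848,"ty": -0.032,"tz": 0,"wx": 0,"wy": 0,"wz": 0.087},{"tx": -0.848,"ty": -0.032,"tz": 0,"wx": 0,"wy": 0,"wz": 0.087},{"tx": -0.848,"ty": -0.032,"tz": 0,"wx": 0,"wy": 0,"wz": 0.087}])

```text
time_s: 13.55
tool_pos: [350.0, -149.9, 376.0]
eef_rot: [[0.372, 0.928, -0.001], [0.928, -0.372, 0.001], [0.001, -0.001, -1.0]]
force: [0.4, -0.2, -0.5]
gripper_width: 85.5
```

```bash
python3 go.py 367.8,-248.8,300,68.4 367.8,-248.8,210,68.4; python3 - <<'E'
from h import *
for n in('top','scene'):
    p,d=grab(n); P=pts(n,d); print(n)
    q=rect(P,d,(380,500,190,292),(81,92),'handle')
    rect(P,d,(380,500,290,400),(55,110),'head')
    rect(P,d,(380,500,180,400),(76,110),'scanner')
E
```

```text
t 13.55 pos [ 350.  -149.9  376. ] yaw 68.16 zax [-0.001   0.0011 -1.    ] F [ 0.4 -0.2 -0.5] w 85.5 q [-0.72  0.11  1.77  0.    1.27 -0.34]
367.8,-248.8,300,68.4 t [-0.3409  0.2136  0.3035] w [-0.0004 -0.0002 -0.0013]
367.8,-248.8,210,68.4 t [0.   0.   0.36] w [0. 0. 0.]
top
handle 305 c [434.9 244.2] size [95.4 33.3] ang 84.2 zmed 85.8 mean [434.6 243.5  86. ]
head 420 c [443.6 327.5] size [80.8 63.5] ang 84.6 zmed 86.8 mean [442.6 328.   84.8]
scanner 715 c [438.7 276.1] size [159.7  61.8] ang 84.1 zmed 86.2 mean [438.9 284.4  86.6]
scene
handle 217 c [433.3 243. ] size [98.5 34.9] ang 83.2 zmed 86.8 mean [435.1 241.4  86.6]
head 287 c [443.2 326.3] size [73.3 64.2] ang 82.5 zmed 87.1 mean [449.7 321.5  84. ]
scanner 479 c [443.6 271.7] size [157.2  64.2] ang 89.8 zmed 87.2 mean [440.7 278.5  87.2]
```

The scanner is back within 1 mm of where it lay. Mallet next.

send_rows(series=[{"tx": -0.34,"ty": 0.213,"tz": 0.3,"wx": 0,"wy": 0,"wz": -0.001},{"tx": -0.34,"ty": 0.213,"tz": 0.3,"wx": 0,"wy": 0,"wz": -0.001},{"tx": -0.34,"ty": 0.213,"tz": 0.3,"wx": 0,"wy": 0,"wz": -0.001},{"tx": -0.34,"ty": 0.213,"tz": 0.4,"wx": 0,"wy": 0,"wz": -0.001},{"tx": -0.34,"ty": 0.213,"tz": 0.55,"wx": 0,"wy": 0,"wz": -0.001},{"tx": -0.34,"ty": 0.213,"tz": 0.664,"wx": 0,"wy": 0,"wz": -0.001},{"tx": -0.34,"ty": 0.213,"tz": 0.664,"wx": 0,"wy": 0,"wz": -0.001},{"tx": -0.34,"ty": 0.213,"tz": 0.664,"wx": 0,"wy": 0,"wz": -0.001}])

```text
time_s: 14.45
tool_pos: [368.7, -246.5, 211.2]
eef_rot: [[0.365, 0.931, -0.0], [0.931, -0.365, 0.0], [0.0, -0.0, -1.0]]
force: [0.4, -0.7, 0.0]
gripper_width: 85.7
```

```bash
python3 go.py 367.8,-248.8,210,68.4; python3 - <<'E'
from h import *
p,d=grab('scene')
cv2.imwrite('pics/mgrasp.png',cv2.resize(p[150:270,130:250],(600,600),interpolation=3)[...,::-1])
E
```

```text
t 14.45 pos [ 368.7 -246.5  211.2] yaw 68.62 zax [-2.e-04  5.e-04 -1.e+00] F [ 0.4 -0.7  0. ] w 85.7 q [-0.86  0.47  1.86  0.    0.82 -0.48]
367.8,-248.8,210,68.4 t [-0.0098 -0.0002  0.0049] w [-0.0001 -0.0001  0.0012]
```

View pics/mgrasp.png

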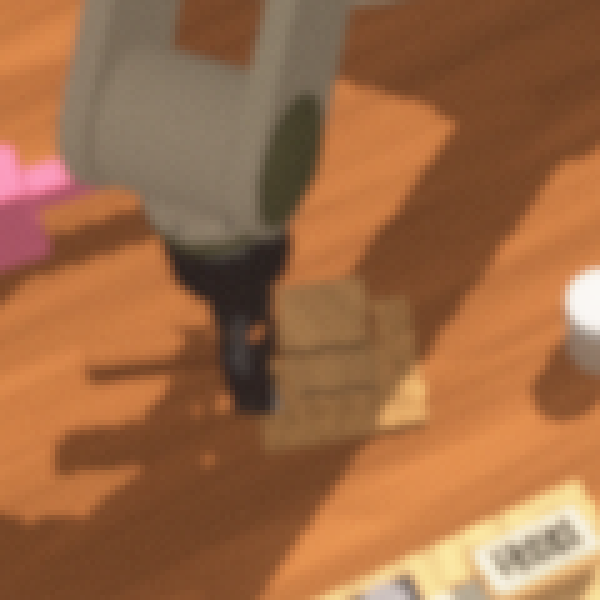

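The finger at (250,380) sits beside the handle just behind the head at (320,320). Closing.

send_rows(series=[{"tx": -0.008,"ty": 0,"tz": 0.004,"wx": 0,"wy": 0,"wz": 0},{"tx": -0.008,"ty": 0,"tz": 0.004,"wx": 0,"wy": 0,"wz": 0},{"tx": -0.008,"ty": 0,"tz": 0.004,"wx": 0,"wy": 0,"wz": 0}])

```text
time_s: 14.8
tool_pos: [367.3, -249.5, 210.4]
eef_rot: [[0.367, 0.93, 0.001], [0.93, -0.367, -0.001], [-0.001, 0.001, -1.0]]
force: [-0.5, 1.0, 0.0]
gripper_width: 85.8
```

send_rows(series=[{"tx": 0,"ty": 0,"tz": 0,"wx": 0,"wy": 0,"wz": 0},{"tx": 0,"ty": 0,"tz": 0,"wx": 0,"wy": 0,"wz": 0},{"tx": 0,"ty": 0,"tz": 0,"wx": 0,"wy": 0,"wz": 0},{"tx": 0,"ty": 0,"tz": 0,"wx": 0,"wy": 0,"wz": 0},{"tx": 0,"ty": 0,"tz": 0,"wx": 0,"wy": 0,"wz": 0},{"tx": 0,"ty": 0,"tz": 0,"wx": 0,"wy": 0,"wz": 0},{"tx": 0,"ty": 0,"tz": 0,"wx": 0,"wy": 0,"wz": 0},{"tx": 0,"ty": 0,"tz": 0,"wx": 0,"wy": 0,"wz": 0},{"tx": 0,"ty": 0,"tz": 0,"wx": 0,"wy": 0,"wz": 0},{"tx": 0,"ty": 0,"tz": 0,"wx": 0,"wy": 0,"wz": 0}], jaw=1, force=100)

```text
time_s: 15.8
tool_pos: [367.2, -249.4, 209.9]
eef_rot: [[0.366, 0.931, -0.0], [0.931, -0.366, -0.0], [-0.0, -0.0, -1.0]]
force: [-2.9, 0.2, 5.2]
gripper_width: 22.4
```

```bash
python3 go.py
```

```text
t 15.8 pos [ 367.2 -249.4  209.9] yaw 68.52 zax [-1.e-04 -2.e-04 -1.e+00] F [-2.9  0.2  5.2] w 22.4 q [-0.86  0.47  1.86 -0.    0.82 -0.49]
```

send_rows(series=[{"tx": 0,"ty": 0,"tz": -0.1,"wx": 0,"wy": 0,"wz": 0},{"tx": 0,"ty": 0,"tz": -0.2,"wx": 0,"wy": 0,"wz": 0},{"tx": 0,"ty": 0,"tz": -0.35,"wx": 0,"wy": 0,"wz": 0},{"tx": 0,"ty": 0,"tz": -0.5,"wx": 0,"wy": 0,"wz": 0},{"tx": 0,"ty": 0,"tz": -0.68,"wx": 0,"wy": 0,"wz": 0},{"tx": 0,"ty": 0,"tz": -0.68,"wx": 0,"wy": 0,"wz": 0},{"tx": 0,"ty": 0,"tz": -0.68,"wx": 0,"wy": 0,"wz": 0}])

```text
time_s: 16.5
tool_pos: [367.1, -249.1, 379.3]
eef_rot: [[0.366, 0.93, -0.0], [0.93, -0.366, -0.0], [-0.0, -0.0, -1.0]]
force: [-0.1, 0.8, -5.4]
gripper_width: 22.8
```

```bash
python3 go.py 420,-50,380,30 540,120,380,-3.6 571.7,150.7,310,-3.6
```

```text
t 16.5 pos [ 367.1 -249.1  379.3] yaw 68.51 zax [-0. -0. -1.] F [-0.1  0.8 -5.4] w 22.8 q [-0.86  0.22  1.62 -0.    1.31 -0.49]
420,-50,380,30 t [ 0.8188 -0.0947 -0.0029] w [-0.      0.      0.2139]
540,120,380,-3.6 t [ 0.7557 -0.3489  0.    ] w [0.     0.     0.1867]
571.7,150.7,310,-3.6 t [ 0.1188 -0.1305  0.28  ] w [0. 0. 0.]
```

send_rows(series=[{"tx": 0.12,"ty": -0.014,"tz": 0,"wx": 0,"wy": 0,"wz": 0.035},{"tx": 0.24,"ty": -0.03,"tz": 0,"wx": 0,"wy": 0,"wz": 0.07},{"tx": 0.4,"ty": -0.045,"tz": 0,"wx": 0,"wy": 0,"wz": 0.1},{"tx": 0.55,"ty": -0.06,"tz": 0,"wx": 0,"wy": 0,"wz": 0.14},{"tx": 0.7,"ty": -0.08,"tz": 0,"wx": 0,"wy": 0,"wz": 0.18},{"tx": 0.82,"ty": -0.095,"tz": 0,"wx": 0,"wy": 0,"wz": 0.214},{"tx": 0.82,"ty": -0.095,"tz": 0,"wx": 0,"wy": 0,"wz": 0.214}])

```text
time_s: 17.2
tool_pos: [420.2, -47.2, 377.5]
eef_rot: [[0.866, 0.5, -0.005], [0.5, -0.866, 0.003], [-0.003, -0.005, -1.0]]
force: [0.1, -0.6, -3.8]
gripper_width: 22.8
```

send_rows(series=[{"tx": 0.12,"ty": -0.055,"tz": 0,"wx": 0,"wy": 0,"wz": 0.03},{"tx": 0.25,"ty": -0.115,"tz": 0,"wx": 0,"wy": 0,"wz": 0.06},{"tx": 0.4,"ty": -0.185,"tz": 0,"wx": 0,"wy": 0,"wz": 0.1},{"tx": 0.55,"ty": -0.25,"tz": 0,"wx": 0,"wy": 0,"wz": 0.14},{"tx": 0.68,"ty": -0.31,"tz": 0,"wx": 0,"wy": 0,"wz": 0.17},{"tx": 0.756,"ty": -0.349,"tz": 0,"wx": 0,"wy": 0,"wz": 0.187},{"tx": 0.756,"ty": -0.349,"tz": 0,"wx": 0,"wy": 0,"wz": 0.187}])

```text
time_s: 17.9
tool_pos: [541.3, 121.4, 376.8]
eef_rot: [[0.998, -0.062, -0.005], [-0.062, -0.998, 0.0], [-0.005, -0.0, -1.0]]
force: [-0.1, -0.4, -3.8]
gripper_width: 22.4
```

send_rows(series=[{"tx": 0.119,"ty": -0.13,"tz": 0.1,"wx": 0,"wy": 0,"wz": 0},{"tx": 0.119,"ty": -0.13,"tz": 0.2,"wx": 0,"wy": 0,"wz": 0},{"tx": 0.119,"ty": -0.13,"tz": 0.28,"wx": 0,"wy": 0,"wz": 0},{"tx": 0.119,"ty": -0.13,"tz": 0.28,"wx": 0,"wy": 0,"wz": 0},{"tx": 0.119,"ty": -0.13,"tz": 0.28,"wx": 0,"wy": 0,"wz": 0}])

```text
time_s: 18.4
tool_pos: [572.1, 149.7, 309.3]
eef_rot: [[0.998, -0.064, -0.002], [-0.064, -0.998, -0.0], [-0.002, 0.0, -1.0]]
force: [0.3, -0.0, -3.1]
gripper_width: 23.0
```

```bash
python3 go.py 571.7,150.7,310,-3.6 571.7,150.7,280,-3.6; python3 - <<'E'
from h import *
ims=[]
for n in('scene','top'):
    p,d=grab(n); P=pts(n,d); print(n)
    rect(P,d,(592,670,110,190),(180,196),'mallet head top')
    ims.append(p)
cv2.imwrite('pics/punch.png',np.hstack([cv2.resize(ims[0][150:270,260:380],(400,400),interpolation=3),cv2.resize(ims[1][90:190,150:250],(400,400),interpolation=3)])[...,::-1])
E
```

```text
t 18.4 pos [572.1 149.7 309.3] yaw -3.68 zax [-1.8e-03 -2.0e-04 -1.0e+00] F [ 0.3 -0.  -3.1] w 23.0 q [ 0.06  0.53  1.33 -0.    1.28  1.69]
571.7,150.7,310,-3.6 t [-0.0019 -0.0038 -0.0028] w [ 0.0001  0.0006 -0.0004]
571.7,150.7,280,-3.6 t [0.   0.   0.12] w [0. 0. 0.]
scene
mallet head top 263 c [619.6 145.1] size [48.5 57.3] ang 82.9 zmed 187.6 mean [621.1 144.7 187.6]
top
mallet head top none
```

View pics/punch.png

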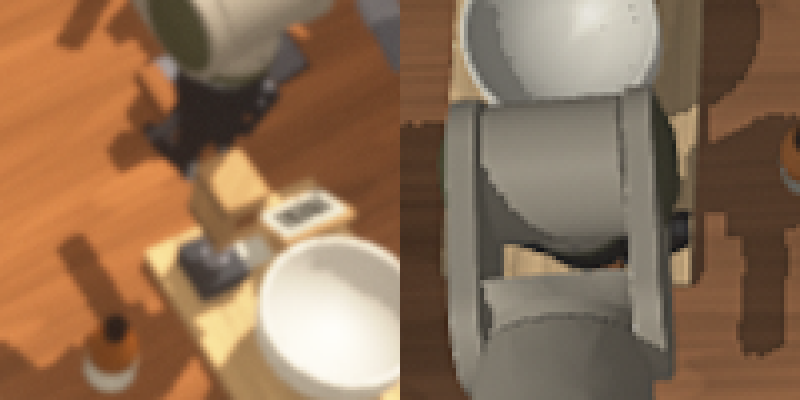

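The left crop shows the mallet head at (230,185) above the punch block at (210,270), clear of the ticket at (305,215) and the bowls. I'll nudge 2 mm forwards and 1 mm left, then press.

send_rows(series=[{"tx": 0.008,"ty": -0.005,"tz": 0.05,"wx": 0,"wy": 0,"wz": 0},{"tx": 0.008,"ty": -0.005,"tz": 0.1,"wx": 0,"wy": 0,"wz": 0},{"tx": 0.008,"ty": -0.005,"tz": 0.11,"wx": 0,"wy": 0,"wz": 0},{"tx": 0.008,"ty": -0.005,"tz": 0.11,"wx": 0,"wy": 0,"wz": 0}])

```text
time_s: 18.9
tool_pos: [574.1, 151.7, 281.4]
eef_rot: [[0.998, -0.064, -0.002], [-0.064, -0.998, -0.0], [-0.002, 0.0, -1.0]]
force: [-0.3, 0.1, -4.2]
gripper_width: 22.9
```

send_rows(series=[{"tx": 0,"ty": 0,"tz": 0.01,"wx": 0,"wy": 0,"wz": 0},{"tx": 0,"ty": 0,"tz": 0.02,"wx": 0,"wy": 0,"wz": 0},{"tx": 0,"ty": 0,"tz": 0.03,"wx": 0,"wy": 0,"wz": 0},{"tx": 0,"ty": 0,"tz": 0.04,"wx": 0,"wy": 0,"wz": 0},{"tx": 0,"ty": 0,"tz": 0.05,"wx": 0,"wy": 0,"wz": 0},{"tx": 0,"ty": 0,"tz": 0.06,"wx": 0,"wy": 0,"wz": 0},{"tx": 0,"ty": 0,"tz": 0.06,"wx": 0,"wy": 0,"wz": 0}])

```text
time_s: 19.6
tool_pos: [574.3, 151.8, 267.3]
eef_rot: [[0.998, -0.064, 0.001], [-0.064, -0.998, 0.0], [0.001, -0.0, -1.0]]
force: [-0.6, 0.7, 2.8]
gripper_width: 22.6
```

```bash
python3 go.py; python3 - <<'E'
from h import *
p,d=grab('scene'); P=pts('scene',d)
rect(P,d,(592,670,110,190),(135,160),'mallet head top')
E
```

```text
t 19.6 pos [574.3 151.8 267.3] yaw -3.67 zax [ 5.e-04  1.e-04 -1.e+00] F [-0.6  0.7  2.8] w 22.6 q [0.06 0.58 1.37 0.   1.19 1.69]
mallet head top 264 c [622.4 147.9] size [45.7 57.5] ang 89.2 zmed 145.7 mean [624.1 146.7 145.4]
```

send_rows(series=[{"tx": 0,"ty": 0,"tz": 0.004,"wx": 0,"wy": 0,"wz": 0},{"tx": 0,"ty": 0,"tz": 0.008,"wx": 0,"wy": 0,"wz": 0},{"tx": 0,"ty": 0,"tz": 0.012,"wx": 0,"wy": 0,"wz": 0},{"tx": 0,"ty": 0,"tz": 0.012,"wx": 0,"wy": 0,"wz": 0}])

```text
time_s: 20.05
tool_pos: [573.9, 151.9, 266.4]
eef_rot: [[0.998, -0.064, 0.002], [-0.064, -0.998, -0.0], [0.002, -0.0, -1.0]]
force: [-9.3, -0.1, 18.8]
gripper_width: 22.6
```

Net force is about 22 N against the 8 N spring and travel has stalled, so the punch is on its stop. Retreating.

send_rows(series=[{"tx": 0,"ty": 0,"tz": -0.02,"wx": 0,"wy": 0,"wz": 0},{"tx": 0,"ty": 0,"tz": -0.05,"wx": 0,"wy": 0,"wz": 0},{"tx": 0,"ty": 0,"tz": -0.1,"wx": 0,"wy": 0,"wz": 0},{"tx": 0,"ty": 0,"tz": -0.2,"wx": 0,"wy": 0,"wz": 0},{"tx": 0,"ty": 0,"tz": -0.32,"wx": 0,"wy": 0,"wz": 0},{"tx": 0,"ty": 0,"tz": -0.45,"wx": 0,"wy": 0,"wz": 0},{"tx": 0,"ty": 0,"tz": -0.45,"wx": 0,"wy": 0,"wz": 0}])

```text
time_s: 20.75
tool_pos: [574.3, 151.7, 381.0]
eef_rot: [[0.998, -0.064, 0.007], [-0.064, -0.998, 0.0], [0.007, -0.001, -1.0]]
force: [0.5, -0.6, -3.4]
gripper_width: 22.9
```

```bash
python3 go.py 420,-50,378,30 367.5,-249.2,378,68.5; python3 - <<'E'
from h import *
p,d=grab('scene'); P=pts('scene',d)
q=rect(P,d,(570,700,90,190),(245,275),'mallet head top')
c=q.mean(0); n=np.linalg.svd(q-c)[2][2]; print('normal',n*np.sign(n[2]))
rect(P,d,(590,655,115,180),(62,85),'cap')
E
```

```text
t 20.75 pos [574.3 151.7 381. ] yaw -3.68 zax [ 7.4e-03  4.0e-04 -1.0e+00] F [ 0.5 -0.6 -3.4] w 22.9 q [ 0.06  0.47  1.21 -0.    1.45  1.69]
420,-50,378,30 t [-0.5644  0.8448  0.007 ] w [ 0.0004 -0.0024 -0.1871]
367.5,-249.2,378,68.5 t [-0.5803  0.585   0.    ] w [ 0.      0.     -0.2139]
mallet head top 424 c [611.8 147.4] size [82.1 85.8] ang 1.3 zmed 259.8 mean [615.7 146.4 259. ]
normal [ 0.04747028 -0.01745891  0.99872006]
cap 66 c [621.7 145.8] size [26.9 30.9] ang 58.7 zmed 77.5 mean [622.8 145.5  77.5]
```

The cap is back up at 77.5 mm. Taking the mallet back.

send_rows(series=[{"tx": -0.08,"ty": 0.12,"tz": 0,"wx": 0,"wy": 0,"wz": -0.03},{"tx": -0.17,"ty": 0.25,"tz": 0,"wx": 0,"wy": 0,"wz": -0.06},{"tx": -0.27,"ty": 0.4,"tz": 0,"wx": 0,"wy": 0,"wz": -0.1},{"tx": -0.37,"ty": 0.55,"tz": 0,"wx": 0,"wy": 0,"wz": -0.14},{"tx": -0.47,"ty": 0.7,"tz": 0,"wx": 0,"wy": 0,"wz": -0.17},{"tx": -0.564,"ty": 0.845,"tz": 0,"wx": 0,"wy": 0,"wz": -0.187},{"tx": -0.564,"ty": 0.845,"tz": 0,"wx": 0,"wy": 0,"wz": -0.187}])

```text
time_s: 21.5
tool_pos: [417.6, -52.6, 375.2]
eef_rot: [[0.868, 0.497, -0.005], [0.497, -0.868, 0.0], [-0.004, -0.003, -1.0]]
force: [0.7, 0.5, -4.2]
gripper_width: 22.7
```

send_rows(series=[{"tx": -0.08,"ty": 0.08,"tz": 0,"wx": 0,"wy": 0,"wz": -0.03},{"tx": -0.18,"ty": 0.18,"tz": 0,"wx": 0,"wy": 0,"wz": -0.07},{"tx": -0.29,"ty": 0.29,"tz": 0,"wx": 0,"wy": 0,"wz": -0.11},{"tx": -0.4,"ty": 0.4,"tz": 0,"wx": 0,"wy": 0,"wz": -0.15},{"tx": -0.5,"ty": 0.5,"tz": 0,"wx": 0,"wy": 0,"wz": -0.19},{"tx": -0.58,"ty": 0.585,"tz": 0,"wx": 0,"wy": 0,"wz": -0.214},{"tx": -0.58,"ty": 0.585,"tz": 0,"wx": 0,"wy": 0,"wz": -0.214},{"tx": -0.58,"ty": 0.585,"tz": 0,"wx": 0,"wy": 0,"wz": -0.214}])

```text
time_s: 22.3
tool_pos: [367.5, -249.2, 375.4]
eef_rot: [[0.368, 0.93, -0.002], [0.93, -0.368, 0.002], [0.002, -0.003, -1.0]]
force: [-0.3, 0.0, -4.0]
gripper_width: 22.7
```

```bash
python3 go.py 367.2,-249.4,225,68.5; python3 - <<'E'
from h import *
p,d=grab('scene'); P=pts('scene',d)
q=rect(P,d,(340,430,-225,-160),(238,275),'mallet head top')
c=q.mean(0)
for _ in range(6):
    c=q.mean(0); n=np.linalg.svd(q-c)[2][2]; e=abs((q-c)@n); q=q[e<max(2,1.7*e.std())]
print(len(q),c.round(1),'normal',(n*np.sign(n[2])).round(3))
p,d=grab('top'); P=pts('top',d)
rect(P,d,(340,430,-262,-150),(4,12),'pad')
E
```

```text
t 22.3 pos [ 367.5 -249.2  375.4] yaw 68.4 zax [-0.0018  0.0024 -1.    ] F [-0.3  0.  -4. ] w 22.7 q [-0.86  0.22  1.62  0.    1.3  -0.49]
367.2,-249.4,225,68.5 t [-0.002   0.0008  0.6018] w [-0.0008 -0.0005 -0.0006]
mallet head top 266 c [ 386.5 -203.5] size [55.5 47.5] ang 72.5 zmed 253.8 mean [ 389.2 -201.5  252.6]
125 [ 384.  -202.2  254.2] normal [ 0.053 -0.007  0.999]
pad 223 c [ 395.3 -197.8] size [ 75.3 106.1] ang 7.6 zmed 7.5 mean [ 393.8 -171.8    7.6]
```

send_rows(series=[{"tx": -0.002,"ty": 0.001,"tz": 0.15,"wx": 0,"wy": 0,"wz": 0},{"tx": -0.002,"ty": 0.001,"tz": 0.33,"wx": 0,"wy": 0,"wz": 0},{"tx": -0.002,"ty": 0.001,"tz": 0.48,"wx": 0,"wy": 0,"wz": 0},{"tx": -0.002,"ty": 0.001,"tz": 0.57,"wx": 0,"wy": 0,"wz": 0},{"tx": -0.002,"ty": 0.001,"tz": 0.62,"wx": 0,"wy": 0,"wz": 0},{"tx": -0.002,"ty": 0.001,"tz": 0.65,"wx": 0,"wy": 0,"wz": 0},{"tx": -0.002,"ty": 0.001,"tz": 0.65,"wx": 0,"wy": 0,"wz": 0},{"tx": -0.002,"ty": 0.001,"tz": 0.65,"wx": 0,"wy": 0,"wz": 0}])

```text
time_s: 23.2
tool_pos: [367.8, -249.5, 214.8]
eef_rot: [[0.366, 0.931, 0.001], [0.931, -0.366, -0.001], [-0.0, 0.001, -1.0]]
force: [0.3, -0.2, -3.7]
gripper_width: 22.9
```

send_rows(series=[{"tx": 0,"ty": 0,"tz": 0.004,"wx": 0,"wy": 0,"wz": 0},{"tx": 0,"ty": 0,"tz": 0.008,"wx": 0,"wy": 0,"wz": 0},{"tx": 0,"ty": 0,"tz": 0.008,"wx": 0,"wy": 0,"wz": 0}])

```text
time_s: 23.5
tool_pos: [367.5, -249.8, 212.5]
eef_rot: [[0.366, 0.93, 0.0], [0.93, -0.366, -0.0], [-0.0, 0.001, -1.0]]
force: [-0.0, 0.4, -2.8]
gripper_width: 22.7
```

```bash
python3 go.py 367.2,-249.4,209.9,68.5; python3 - <<'E'
from h import *
for n in('scene','top'):
    p,d=grab(n); P=pts(n,d); rect(P,d,(340,430,-240,-160),(80,96),n+' head')
E
```

```text
t 23.5 pos [ 367.5 -249.8  212.5] yaw 68.5 zax [ 4.e-04 -4.e-04 -1.e+00] F [-0.   0.4 -2.8] w 22.7 q [-0.86  0.46  1.85  0.    0.82 -0.49]
367.2,-249.4,209.9,68.5 t [ 0.0009 -0.0017  0.0103] w [0.0002 0.0001 0.    ]
scene head 234 c [ 385.4 -204.8] size [55.9 48.9] ang 70.2 zmed 90.5 mean [ 388.  -205.6   90. ]
top head 82 c [ 393.5 -187.2] size [22.2 43.8] ang 66.8 zmed 89.3 mean [ 398.  -186.8   89.1]
```

send_rows(series=[{"tx": 0.004,"ty": -0.003,"tz": 0,"wx": 0,"wy": 0,"wz": 0},{"tx": 0.004,"ty": -0.003,"tz": 0.004,"wx": 0,"wy": 0,"wz": 0},{"tx": 0.004,"ty": -0.003,"tz": 0.008,"wx": 0,"wy": 0,"wz": 0},{"tx": 0.004,"ty": -0.003,"tz": 0.01,"wx": 0,"wy": 0,"wz": 0},{"tx": 0.004,"ty": -0.003,"tz": 0.01,"wx": 0,"wy": 0,"wz": 0}])

```text
time_s: 24.1
tool_pos: [367.1, -248.6, 210.0]
eef_rot: [[0.366, 0.93, 0.0], [0.93, -0.366, -0.0], [-0.0, 0.0, -1.0]]
force: [-2.0, -0.7, 2.2]
gripper_width: 22.7
```

Contact (net about 6 N). Releasing, then backing off.

send_rows(series=[{"tx": 0,"ty": 0,"tz": 0,"wx": 0,"wy": 0,"wz": 0},{"tx": 0,"ty": 0,"tz": 0,"wx": 0,"wy": 0,"wz": 0},{"tx": 0,"ty": 0,"tz": 0,"wx": 0,"wy": 0,"wz": 0},{"tx": 0,"ty": 0,"tz": 0,"wx": 0,"wy": 0,"wz": 0},{"tx": 0,"ty": 0,"tz": 0,"wx": 0,"wy": 0,"wz": 0},{"tx": 0,"ty": 0,"tz": 0,"wx": 0,"wy": 0,"wz": 0},{"tx": 0,"ty": 0,"tz": 0,"wx": 0,"wy": 0,"wz": 0}], jaw=0)

```text
time_s: 24.8
tool_pos: [367.2, -248.6, 209.7]
eef_rot: [[0.366, 0.93, 0.0], [0.93, -0.366, -0.0], [-0.0, 0.0, -1.0]]
force: [-0.4, -0.7, 0.3]
gripper_width: 85.6
```

send_rows(series=[{"tx": 0,"ty": 0,"tz": -0.1,"wx": 0,"wy": 0,"wz": 0},{"tx": 0,"ty": 0,"tz": -0.3,"wx": 0,"wy": 0,"wz": 0},{"tx": 0,"ty": 0,"tz": -0.5,"wx": 0,"wy": 0,"wz": 0},{"tx": 0,"ty": 0,"tz": -0.68,"wx": 0,"wy": 0,"wz": 0},{"tx": 0,"ty": 0,"tz": -0.68,"wx": 0,"wy": 0,"wz": 0}])

```text
time_s: 25.3
tool_pos: [367.4, -248.6, 385.1]
eef_rot: [[0.366, 0.931, 0.007], [0.931, -0.366, -0.008], [-0.005, 0.01, -1.0]]
force: [0.4, -1.0, -0.9]
gripper_width: 85.7
```

```bash
python3 go.py 300,-400,400,40
```

```text
t 25.3 pos [ 367.4 -248.6  385.1] yaw 68.52 zax [ 0.0072 -0.0084 -0.9999] F [ 0.4 -1.  -0.9] w 85.7 q [-0.86  0.21  1.61  0.    1.31 -0.49]
300,-400,400,40 t [-0.6625 -0.0284 -0.0565] w [0.0035 0.0008 0.1584]
```

send_rows(series=[{"tx": 0.95,"ty": -0.2,"tz": 0,"wx": 0,"wy": 0,"wz": 0},{"tx": 0.95,"ty": -0.2,"tz": 0,"wx": 0,"wy": 0,"wz": 0},{"tx": 0.95,"ty": -0.2,"tz": 0,"wx": 0,"wy": 0,"wz": 0},{"tx": 0.95,"ty": -0.2,"tz": 0,"wx": 0,"wy": 0,"wz": 0},{"tx": 0.95,"ty": -0.2,"tz": 0,"wx": 0,"wy": 0,"wz": 0},{"tx": 0.95,"ty": -0.2,"tz": 0,"wx": 0,"wy": 0,"wz": 0}])

```text
time_s: 25.9
tool_pos: [407.4, -5.3, 379.3]
eef_rot: [[0.361, 0.933, -0.001], [0.933, -0.361, 0.001], [0.001, -0.001, -1.0]]
force: [-0.3, -1.1, 0.4]
gripper_width: 85.6
```

```bash
python3 - <<'E'
from h import *
ims=[]
for n in('top','scene'):
    p,d=grab(n); P=pts(n,d); print(n); ims.append(p)
    rect(P,d,(330,480,-330,-130),(83,92),'mhead')
    rect(P,d,(300,480,-400,-222),(60,74),'mhandle')
    rect(P,d,(380,500,180,400),(76,110),'scanner')
    rect(P,d,(590,655,115,180),(68,85),'cap')
cv2.imwrite('pics/end.png',np.hstack([cv2.resize(i,(400,300)) for i in ims])[...,::-1])
E
```

```text
top
mhead 247 c [ 386.5 -201.2] size [56.3 46. ] ang 68.7 zmed 87.1 mean [ 386.3 -201.8   87.3]
mhandle 325 c [ 352.4 -288.8] size [125.8  24.4] ang 68.6 zmed 67.7 mean [ 351.8 -289.3   67.7]
scanner 719 c [438.4 276.2] size [161.6  61.6] ang 83.8 zmed 85.9 mean [439.  284.2  86.5]
cap 71 c [623.9 148. ] size [27.7 26.4] ang 86.5 zmed 76.6 mean [623.5 148.3  76.8]
scene
mhead 198 c [ 385.2 -203.5] size [54.9 48.7] ang 67.7 zmed 88.5 mean [ 386.4 -204.1   88.4]
mhandle 294 c [ 355.3 -280.7] size [147.2  36.2] ang 63.7 zmed 68.9 mean [ 353.9 -289.2   68.5]
scanner 474 c [438.5 272.1] size [157.5  63.9] ang 85.7 zmed 87.1 mean [440.8 279.2  87.4]
cap 67 c [621.8 146.3] size [26.2 30.9] ang 58.4 zmed 77.9 mean [622.9 145.4  78. ]
```

View pics/end.png

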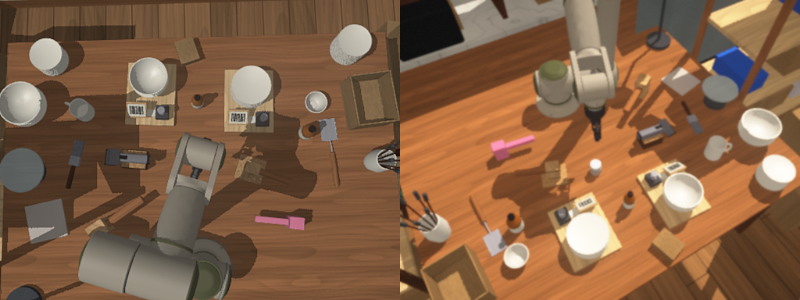

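The end picture shows the mallet on its pad (top view (250,168)), the scanner on its block (128,158) and every other item in its place. All of them match the starting measurements to about 1 mm. Handing in.

```bash
python3 -c "
from workcell import bot
print(bot.hand_in())"
```

```text
the job is handed in; nothing more can be done
None
```

I booked in the batch of bowls as asked and handed the job in at about 26 s of robot time; no verdict was reported.

- **Scan:** I held the scanner squarely over the bowls' ticket for about 1.7 s. The depth images put its aim within about 2–3 mm of the middle of the label, with the window about 10 cm away.
- **Scanner back:** It lies on its block within about 1 mm of where it started.
- **Punch:** I pressed the bowls' punch with the mallet's head until travel stopped, at about 22 N net against the 8 N spring. Its cap then measured 77–78 mm high, so it sprang back. I have no direct reading of the punch itself, so "fully down" is inferred from the force and the stalled travel.
- **Mallet back:** It stands on its pad within about 1 mm of its start position and within about 1° of its starting direction.
- **Everything else:** The arm never went down near the plates' ticket or punch. The other things look unmoved in the last picture; I did not measure them.

One check disagreed: before I set the mallet down, a fit of its head's top showed about 3° of tilt. It was not in a direction the grip could have caused, so I took it as camera error. The height readings after release showed the mallet standing level.

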